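# Knock the swollen spacer out of the tile jig

## Task

The wooden sliding spacer of the tile-cutting jig has swollen and is stuck under the two steel keeper strips. Using the plain rectangular wooden block held in the gripper, and not the bare fingers, knock the spacer along the channel until it is clear of the keepers in the open bay, and put the block down flat on the bench. Then lift the spacer out and stand it upright near the middle of the round plywood bat to dry.

Things in the scene. Friction and masses are not known exactly. Their poses are not given: they have to be found in the camera images.
- jig: Tile jig screwed to the bench, 210 (x) x 100 mm; channel along x, 60 wide, floor 8 mm up, rails and end boards 20 high. Two steel keepers over x -89 to -43 mm, tops 24 mm up, 34 mm slot between. Open bay from there to the end board at x +86. Origin: centre of underside on the bench; x runs from keepers to open bay (the way to knock), within 40 deg of world +y; z up.
- spacer: Stuck spacer, light wood, inverted T: foot 80 (x) x 56 x 10 mm, upright 50 (x) x 26 mm centred on it, 55 high in all. Origin: centre of foot's underside; x as the jig's. Starts on the channel floor at jig x -45 to -42, rear half under keepers, pinched; 5 to 15 N along jig +x moves it. Free to lift once past jig x -3, end board stops it at +46. A like spare lies loose on the bench: not wanted.
- block: Plain rectangular block of darker wood, 0.16 kg, 90 (x) x 40 (y) x 60 mm (z), standing flat on the bench to the robot's right, near a turned stamp and a small jar. Origin: centre of its underside. Grip it across the 40 mm width and strike with a 40 mm end face, its long axis along the channel.
- bat: Round plywood board, 220 mm across, 15 mm thick, fixed flat on the bench to the robot's left. Origin: centre of its underside, on the bench; z up.
Things that resemble listed ones, but are neither listed nor needed, are in the scene too. Leave any black, green or purple look-alike of the spacer alone.

How it is judged:
By the outcome, as a careful person would: the job done as asked, in the order asked, and still so for the second after the job is handed in, with the robot touching nothing.
It also fails if it takes over 67 s, if anything falls off the work surface, if the arm or the gripper's body presses on something with over 40 N, if the wrist force passes 120 N, or if a joint passes its speed limit or range.

## Robot

A 6-joint arm with a two-finger parallel gripper is mounted at the origin on the work surface. World frame = base frame: x ahead of the robot, y to its left, z up, the work surface at z = 0. Lengths are in m, angles in rad, forces in N, time in s.
With the tool pointing down it reaches from about 0.375 to 0.925 m from the base axis. Payload 5.7 kg.
Tool frame: the origin (TCP) lies at the very end of the fingers, on their centre line; the grasp point (between the pads) lies 19 mm behind it; z points along the fingers, y is the direction in which the jaws open and shut (so a half turn about z gives the same grasp; the last joint's range is limited). The gripper opens to 85 mm and grips with 20 to 120 N. Pads are 22 mm wide; open, the fingers measure 114 mm over their backs; the gripper's body (76 mm by 85 mm) begins 54 mm behind the grasp point. The pads swing forward as they close: fully open they stand 13 mm farther back than shut.
Start: joints at [-1.248, 0.359, 1.51, -0, 1.272, -0.115], TCP at [0.254, -0.543, 0.231] pointing down, gripper open.
Joint ranges: [-2.97, 2.97], [-1.01, 2.36], [0.21, 2.38], [-0.96, 4.11], [0.2, 2.71], [-2.98, 2.98]. Speed limits (rad/s): [2.39, 2.39, 3.14, 3.14, 3.14, 3.14].

## Interface

Orientations are given as a unit quaternion [w, x, y, z].
In Python, from bench import read_state, capture, hand_in gives the robot as it stands.
- The arm moves only by the shell command python3 -m jog 'ROWS' [OPENING]. ROWS is text: rows parted by semicolons, each of 4 numbers parted by spaces: the shift along the tool's x, y, z in mm, then the turn about the tool's z in degrees. A call has 1 to 20 rows; each row shifts and turns the commanded pose from where the row before left it, along the tool's axes as they then stand; what a row does not reach is not made up. A row lasts 1/8 s, in which the tool goes at most 62.5 mm and 10.7 degrees, less where a joint would pass 70% of its speed; a pose out of reach is approached as far as the arm can. A call is refused whole if a number of a shift passes 62.5 or a number of a turn 10.7, either way. A call with a gripper value outside its range is refused whole. OPENING is the closure, from 0 (fully open) to 1 (shut), set as the call begins (- or left out, the last holds). The fingers move at their own pace and stop on an object; the grip force is fixed at half the most. Time passes only in rows, so rows that do not move let the fingers close. It gives the time, the measured TCP pose, the force and the opening at its end, in the units of the state.
- read_state(): the state, without advancing time (a new reading comes with each control period).
- capture(name): name is "scene" or "top"; returns a dict with "color" (384x512x3 uint8, red, green, blue), "vfov" (degrees; the focal length in pixels is half the picture's height over the tangent of half this angle, whatever the lens; pixels are square), "cx", "cy" (the principal point, pixels), "D" ([k1, k2, p1, p2, k3] as OpenCV has them; the pictures are not rectified), "rvec" (rotation vector, rad) and "tvec" (3), from world to camera coordinates, as OpenCV has them. Camera axes: x right, y down, z forward; pixel columns grow to the right and rows downward; lengths in m; the calibration is good to about 2 mm. A picture is of the moment at which its call begins. There is no depth.
- hand_in(): hands the job in, once; it reports no verdict.
The state is a dict: "t": time; "joint_positions": joint angles; "qvel": joint speeds; "joint_torque": joint torques, N m; "tcp_pos": TCP position; "tool_rot": TCP orientation; "wrist_force": force on the tool from outside, world axes, zero at the start; "torque": the same for the moment, N m; "grip_width": finger opening in m.
Only numpy, scipy, OpenCV 4.12 (cv2) and the standard library are available. Lean on these libraries where they do the work, as an engineer would, in place of code of your own. Each camera call takes 0.05 s, during which the arm holds its last target.

## Working session

There is one attempt and no reset: what is moved stays moved. The work goes in short steps, Python scripts to look and compute and a shell command to move; the robot and the scene stay as the last step left them, time stands still between calls to the robot, and variables do not carry over. Pictures are saved under pics/ and viewed, and the job is handed in when it is done.

```bash
ls; mkdir -p pics; cat > h.py <<'E'
import numpy as np,cv2
from bench import read_state,capture
def cam(n):
    c=capture(n);f=c["color"].shape[0]/2/np.tan(np.radians(c["vfov"])/2)
    c["K"]=np.array([[f,0,c["cx"]],[0,f,c["cy"]],[0,0,1.]]);c["D"]=np.array(c["D"],float)
    c["rvec"]=np.array(c["rvec"],float);c["tvec"]=np.array(c["tvec"],float);return c
def ray(c,uv):
    n=cv2.undistortPoints(np.array(uv,float).reshape(-1,1,2),c["K"],c["D"]).reshape(-1,2)
    R=cv2.Rodrigues(c["rvec"])[0];d=np.c_[n,np.ones(len(n))]@R;return -R.T@c["tvec"].reshape(3),d
def onz(c,uv,z):
    o,d=ray(c,uv);return o+d*((z-o[2])/d[:,2])[:,None]
def proj(c,P):
    return cv2.projectPoints(np.array(P,float).reshape(-1,1,3),c["rvec"],c["tvec"],c["K"],c["D"])[0].reshape(-1,2)
def save(c,n): cv2.imwrite("pics/"+n,c["color"][:,:,::-1])
def crop(c,n,x0,y0,x1,y1,s): cv2.imwrite("pics/"+n,cv2.resize(c["color"][y0:y1,x0:x1,::-1],None,fx=s,fy=s,interpolation=cv2.INTER_CUBIC))
E
python3 - <<'E'
from h import *
import pickle
for n in("scene","top"):
    c=cam(n);save(c,n+"0.png");pickle.dump(c,open(n+"0.pkl","wb"));print(n,ray(c,[[256,192]]),c["D"],c["vfov"])
s=read_state();print(s)
E
```

```text
pics
scene (array([ 1.09506428, -0.29449035,  0.81925376]), array([[-0.59106944,  0.24939725, -0.76717077]])) [-0.10259117  0.          0.          0.          0.        ] 49.273596132930685
top (array([ 0.38157204, -0.03662253,  1.16360906]), array([[ 0.12162983, -0.00926754, -0.99259465]])) [0.05757134 0.         0.         0.         0.        ] 43.90429916546159
{'t': 0.1, 'joint_positions': array([-1.24815109e+00,  3.59413006e-01,  1.51133998e+00,  2.45519569e-05,
        1.27251238e+00, -1.15141973e-01]), 'qvel': array([ 0.00012835, -0.00129374, -0.00271603,  0.00010722,  0.00019046,
       -0.00137039]), 'joint_torque': array([-2.72594170e-04, -5.28650022e+01, -2.79349315e+01, -3.04091764e-04,
        4.97822621e-03,  2.07670996e-05]), 'tcp_pos': array([ 0.25414109, -0.54283024,  0.23054354]), 'tool_rot': array([-8.33072070e-04,  9.76138744e-01,  2.17146155e-01, -7.49497611e-05]), 'wrist_force': array([ 0.40189593,  0.71834995, -0.12283698]), 'torque': array([-0.00310336,  0.00503107, -0.01418586]), 'grip_width': 0.0856695595984534}
```

View pics/scene0.png

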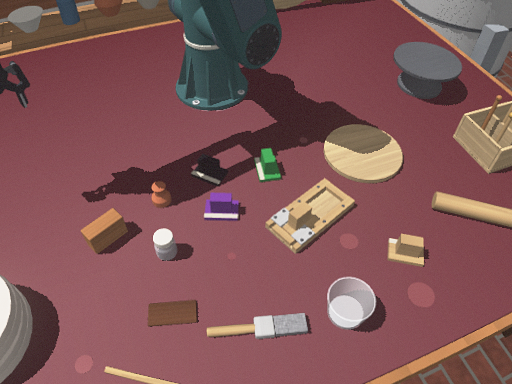

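View pics/top0.png

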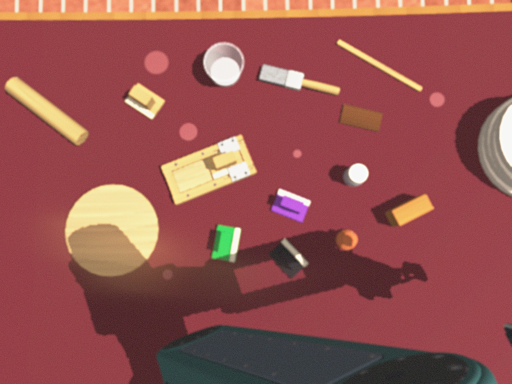

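The pictures show two block candidates. One is orange-brown at scene (104,231) / top (410,210), beside the stamp (347,240) and jar (356,175). The other is a dark flat piece at scene (172,313) / top (361,117). The jig is at top (209,169) and the bat at (112,230). I'll enlarge these to confirm.

```bash
python3 - <<'E'
from h import *
import pickle
t=pickle.load(open("top0.pkl","rb"));s=pickle.load(open("scene0.pkl","rb"))
a=cv2.resize(t["color"][120:220,150:270,::-1],None,fx=5,fy=5,interpolation=cv2.INTER_CUBIC);cv2.imwrite("pics/jt.png",a)
crop(s,"js.png",250,170,370,260,6)
crop(t,"bt.png",320,90,450,260,3.5);crop(s,"bs.png",70,170,210,335,3.5)
E
```

```text
(no output)
```

View pics/jt.png

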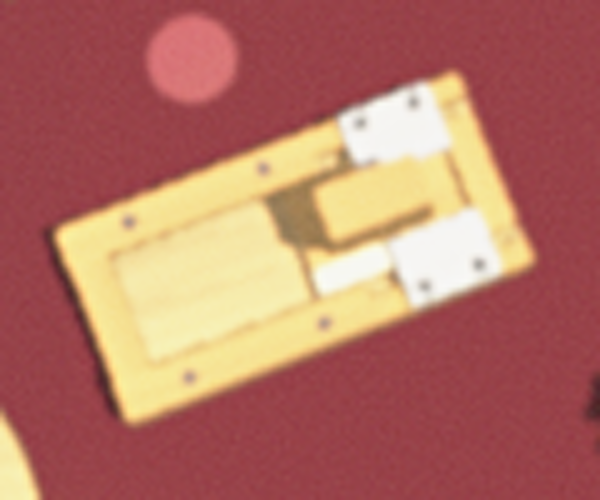

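View pics/js.png

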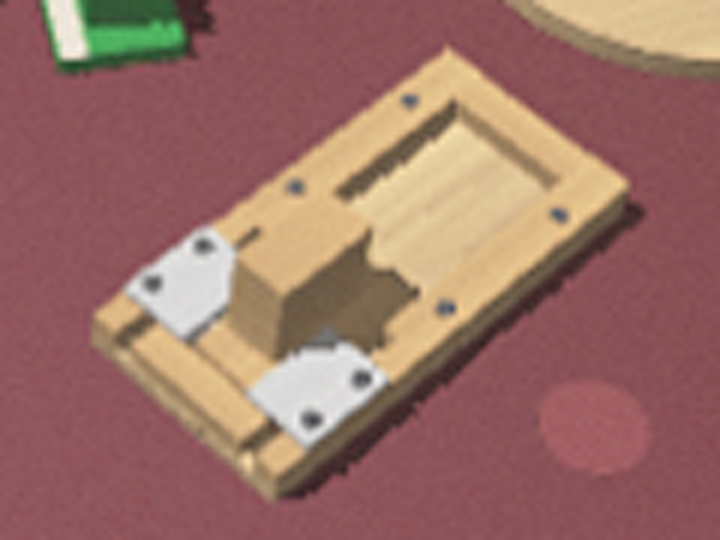

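View pics/bt.png

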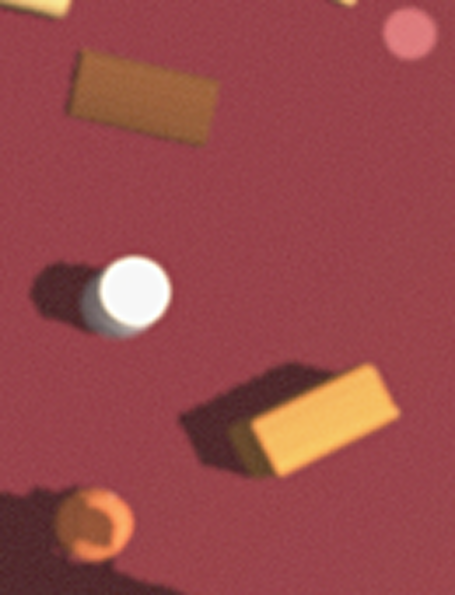

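View pics/bs.png

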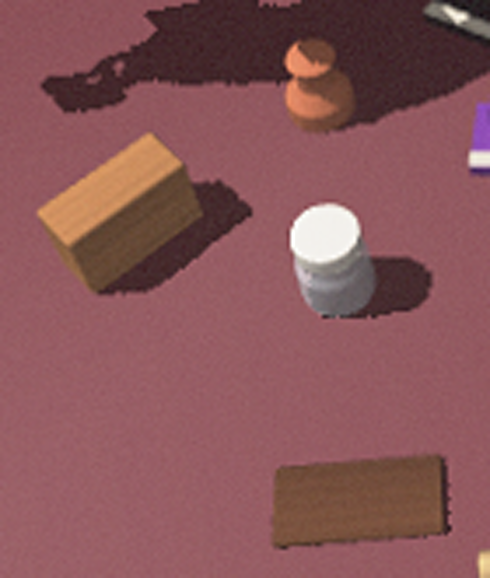

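The orange-brown block is the right one: it stands about 60 mm tall and sits beside the stamp and jar. The dark one is a flat slab. Next I'll measure the block, jig, bat and spacer.

```bash
cat > m.py <<'E'
from h import *
def rect(c,mask,z,seed):
    mask=cv2.morphologyEx(mask.astype(np.uint8)*255,cv2.MORPH_CLOSE,np.ones((3,3)))
    cs=[k for k in cv2.findContours(mask,cv2.RETR_EXTERNAL,cv2.CHAIN_APPROX_NONE)[0] if cv2.pointPolygonTest(k,seed,False)>=0]
    k=max(cs,key=cv2.contourArea).reshape(-1,2)
    P=onz(c,k,z)[:,:2]*1000
    (cx,cy),(w,h),a=cv2.minAreaRect(P.astype(np.float32))
    if w<h: w,h,a=h,w,a+90
    return dict(c=(round(cx,1),round(cy,1)),L=round(w,1),W=round(h,1),ang=round((a+90)%180-90,1),k=k)
def sh(n,r): print(n,{x:y for x,y in r.items() if x!='k'})
E
python3 - <<'E'
from m import *
import pickle
t=pickle.load(open("top0.pkl","rb"));s=pickle.load(open("scene0.pkl","rb"))
for n,c,seedb,seedj,seedbat in(("top",t,(412,209),(205,175),(112,210)),("scene",s,(99,224),(325,205),(370,165))):
    hsv=cv2.cvtColor(c["color"],cv2.COLOR_RGB2HSV)
    for p in (seedb,seedj,seedbat,(230,158) if n=="top" else (300,212)): print(p,hsv[p[1],p[0]],end=' ')
    H,S,V=[hsv[...,i].astype(int) for i in range(3)]
    print()
    vb=V[seedb[1],seedb[0]]
    sh(n+" block",rect(c,(H>8)&(H<28)&(S>80)&(V>vb*0.82),.06,seedb))
    sh(n+" jig",rect(c,((H>9)&(H<35)&(V>100))|((S<40)&(V>150)),.02,seedj))
    sh(n+" bat",rect(c,((H>9)&(H<35)&(V>30)),.015,seedbat))
c=t
# hand-read from crop jt (5x, offset 150,120)
f=lambda P:[(150+(x+.5)/5-.5,120+(y+.5)/5-.5) for x,y in P]
print("jigcorn",onz(c,f([(55,230),(130,423),(535,262),(460,73)]),.02)[:,:2]*1000)
print("upright top",onz(c,f([(312,185),(328,240),(432,205),(417,158)]),.063)[:,:2]*1000)
fs=lambda P:[(250+(x+.5)/6-.5,170+(y+.5)/6-.5) for x,y in P]
print("scene jig",onz(s,fs([(97,322),(275,480),(630,185),(448,48)]),.02)[:,:2]*1000)
print("scene upr",onz(s,fs([(234,255),(283,300),(370,232),(320,192)]),.063)[:,:2]*1000)
fb=lambda P:[(320+(x+.5)/3.5-.5,90+(y+.5)/3.5-.5) for x,y in P]
print("blk top",onz(t,fb([(375,364),(400,412),(280,476),(250,425)]),.06)[:,:2]*1000)
fb=lambda P:[(70+(x+.5)/3.5-.5,170+(y+.5)/3.5-.5) for x,y in P]
print("blk scn",onz(s,fb([(38,213),(72,246),(187,165),(151,133)]),.06)[:,:2]*1000)
E
```

```text
(412, 209) [ 18 156 245] (205, 175) [ 25  77 246] (112, 210) [ 24  85 245] (230, 158) [ 23 107 245] 
top block {'c': (470.4, -407.1), 'L': 89.7, 'W': 39.5, 'ang': -64.4}
top jig {'c': (580.1, 68.3), 'L': 214.8, 'W': 106.0, 'ang': -68.9}
top bat {'c': (436.7, 301.2), 'L': 223.2, 'W': 222.3, 'ang': -89.5}
(99, 224) [ 14 142 203] (325, 205) [ 19  86 220] (370, 165) [ 19  83 221] (300, 212) [ 17  99 217] 
scene block {'c': (471.8, -406.7), 'L': 88.7, 'W': 37.1, 'ang': -64.2}
scene jig {'c': (584.7, 64.1), 'L': 221.2, 'W': 110.0, 'ang': -69.0}
scene bat {'c': (443.7, 298.7), 'L': 230.4, 'W': 218.0, 'ang': -27.8}
jigcorn [[590.18125067 183.55145945]
 [495.27844044 146.88747462]
 [570.65806022 -49.60414083]
 [665.13520032 -14.43675267]]
upright top [[601.87544734  54.97138601]
 [575.5729358   47.65341586]
 [591.42506644  -1.25910256]
 [613.98032212   5.51610478]]
scene jig [[576.11338397 -48.36728694]
 [666.7632258  -13.82773882]
 [590.60322175 183.55209337]
 [496.36466459 147.93789914]]
scene upr [[593.71576227  -1.2869928 ]
 [619.42251087   7.14142764]
 [602.19161046  51.97019172]
 [577.73158011  42.52210798]]
blk top [[ 506.50580271 -441.54608706]
 [ 474.47538086 -455.76026307]
 [ 433.51533024 -375.53828467]
 [ 467.34273488 -357.85796006]]
blk scn [[ 476.50752942 -452.57452579]
 [ 509.42211021 -435.14643477]
 [ 472.10434173 -355.80137066]
 [ 437.51842063 -373.7128294 ]]
```

```bash
cat > to.py <<'E'
import sys
from h import *
def pose():
    s=read_state();w,x,y,z=s["tool_rot"]
    from scipy.spatial.transform import Rotation as R
    M=R.from_quat([x,y,z,w]).as_matrix();return s,M
def to(tx,ty,tz,ang=None):
    s,M=pose();p=s["tcp_pos"]*1000
    d=M.T@(np.array([tx,ty,tz])-p);phi=np.degrees(np.arctan2(M[1,0],M[0,0]))
    print("t",round(s["t"],2),"tcp",p.round(1),"phi",phi.round(2),"tilt",np.degrees(np.arccos(-M[2,2])).round(2),"F",np.round(s["wrist_force"],1),"w",round(s["grip_width"]*1000,1))
    print("tool shift",d.round(1), "turn", None if ang is None else round((phi-ang+180)%360-180,2))
if __name__=="__main__": to(*map(float,sys.argv[1:]))
E
python3 -m jog '0 0 0 -10;0 0 0 -10;0 0 0 -10;0 0 0 -10;0 0 0 -10;0 0 0 -10;0 0 0 -10;0 0 0 -10;0 0 0 -10.6;0 0 0 0' 0
python3 to.py 471 -407 100 115.7
```

```text
t: 1.35
tcp_pos: [0.2542, -0.5431, 0.2308]
tool_rot: [-0.0, 0.533, 0.846, 0.0]
wrist_force: [0.4, -0.4, -0.1]
grip_width: 0.0854
t 1.35 tcp [ 254.2 -543.1  230.8] phi 115.59 tilt 0.06 F [ 0.4 -0.4 -0.1] w 85.4
tool shift [ 29.  254.3 130.9] turn -0.11
```

```bash
python3 -m jog '6 50 20 0;6 50 20 0;6 50 20 0;6 50 20 0;5 54 30 0;0 0 0 0;0 0 0 0'
python3 to.py 471 -407 15 115.7
python3 - <<'E'
from h import *
c=cam("top");save(c,"t1.png");c=cam("scene");crop(c,"s1.png",20,130,240,290,3.5)
E
```

```text
t: 2.22
tcp_pos: [0.4705, -0.4072, 0.1211]
tool_rot: [-0.0, 0.533, 0.846, -0.0]
wrist_force: [-0.2, 0.1, 0.4]
grip_width: 0.0852
t 2.23 tcp [ 470.5 -407.2  121.1] phi 115.6 tilt 0.05 F [-0.2  0.1  0.4] w 85.2
tool shift [-1.000e-01  6.000e-01  1.061e+02] turn -0.1
```

View pics/s1.png

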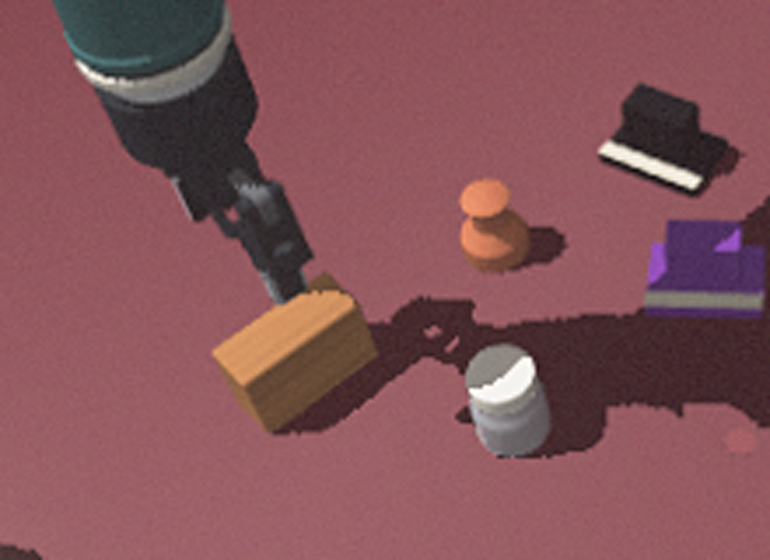

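View pics/t1.png

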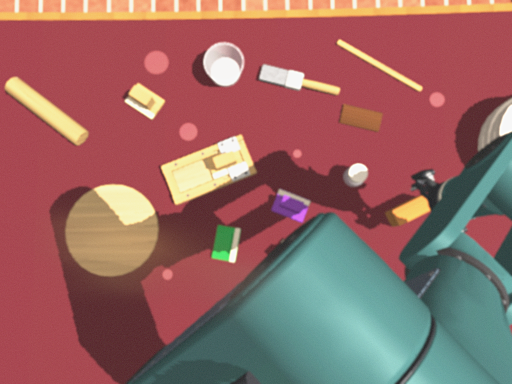

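```bash
python3 -m jog '0 0 30 0;0 0 30 0;0 0 26 0;0 0 20 0;0 0 0 0;0 0 0 0' 0
python3 -m jog '0 0 0 0;0 0 0 0;0 0 0 0;0 0 0 0;0 0 0 0;0 0 0 0;0 0 0 0;0 0 0 0' 1
python3 to.py 471 -407 15 115.7
```

```text
t: 3.08
tcp_pos: [0.4707, -0.4085, 0.0165]
tool_rot: [0.001, 0.533, 0.846, -0.0]
wrist_force: [-0.4, -0.2, 0.1]
grip_width: 0.0851
t: 4.08
tcp_pos: [0.4713, -0.4075, 0.0161]
tool_rot: [0.001, 0.532, 0.847, -0.0]
wrist_force: [-0.1, 0.4, 6.2]
grip_width: 0.0391
t 4.08 tcp [ 471.3 -407.5   16.1] phi 115.69 tilt 0.08 F [-0.1  0.4  6.2] w 39.1
tool shift [ 0.6 -0.   1.1] turn -0.01
```

```bash
python3 -m jog '0 0 -20 0;0 0 -30 0;0 0 -40 0;0 0 -30 4.6;0 0 0 0' 1
python3 to.py 630 -59 136 111
```

```text
t: 4.7
tcp_pos: [0.4719, -0.4083, 0.1374]
tool_rot: [0.002, 0.566, 0.825, -0.0]
wrist_force: [0.7, -0.1, -1.8]
grip_width: 0.0393
t 4.7 tcp [ 471.9 -408.3  137.4] phi 111.12 tilt 0.26 F [ 0.7 -0.1 -1.8] w 39.3
tool shift [268.9 273.4   0.7] turn 0.12
```

```bash
python3 -m jog '25 25 0 0;35 35 0 0;35 35 0 0;35 36 0 0;35 36 0 0;35 36 0 0;35 36 0 0;34 34 0 0;0 0 0 0;0 0 0 0' 1
python3 to.py 630 -59 46 111
python3 - <<'E'
from m import *
import pickle
c=cam("top");pickle.dump(c,open("t2.pkl","wb"));crop(c,"t2.png",150,90,310,220,4.5)
c=cam("scene");pickle.dump(c,open("s2.pkl","wb"));crop(c,"s2.png",190,120,370,260,4)
E
```

```text
t: 5.95
tcp_pos: [0.6273, -0.0579, 0.1336]
tool_rot: [-0.001, 0.565, 0.825, -0.001]
wrist_force: [0.1, -1.0, -1.8]
grip_width: 0.0392
t 5.95 tcp [627.3 -57.9 133.6] phi 111.19 tilt 0.18 F [ 0.1 -1.  -1.8] w 39.2
tool shift [-2.1  2.4 87.5] turn 0.19
```

View pics/t2.png

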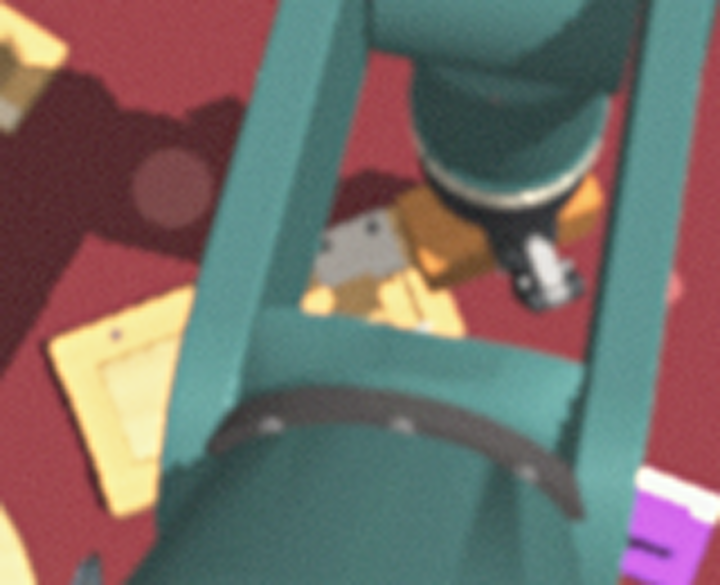

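View pics/s2.png

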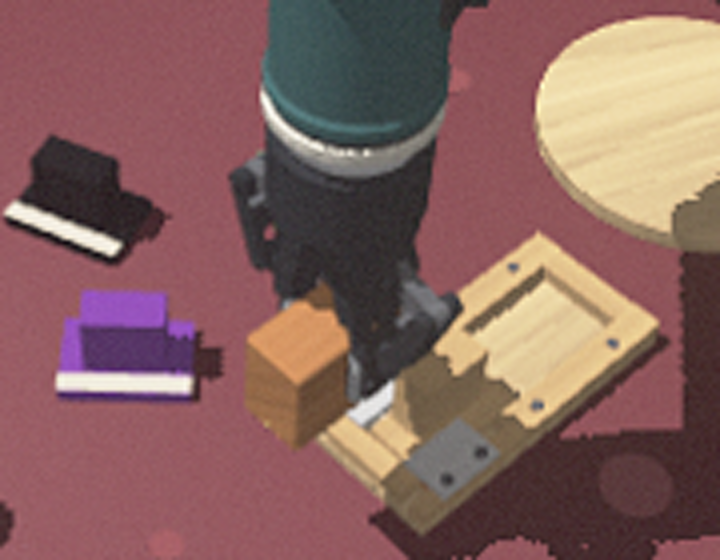

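The block is held level and on axis, behind the keepers and above the jig, with its rear face at (297,375) in the scene crop. I'll lower it to about 30 mm clear of the bench, above the 24 mm keepers.

```bash
python3 -m jog '-2 2 30 0;0 0 30 0;0 0 17 0;0 0 10 0;0 0 0 0;0 0 0 0' 1
python3 to.py 630 -59 46 111
python3 - <<'E'
from m import *
c=cam("top");crop(c,"t3.png",150,90,310,220,4.5)
c=cam("scene");crop(c,"s3.png",250,160,370,260,6)
E
```

```text
t: 6.8
tcp_pos: [0.632, -0.0593, 0.0492]
tool_rot: [0.001, 0.566, 0.825, 0.0]
wrist_force: [0.6, 0.7, -2.2]
grip_width: 0.0395
t 6.8 tcp [632.  -59.3  49.2] phi 111.08 tilt 0.09 F [ 0.6  0.7 -2.2] w 39.5
tool shift [ 1.  -1.8  3.2] turn 0.08
```

View pics/s3.png

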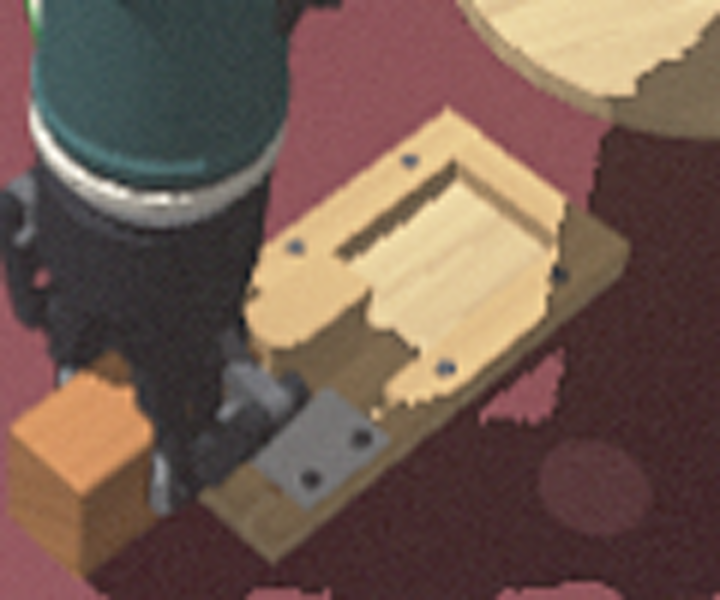

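```bash
python3 -m jog '0 -2 3 0;8 0 0 0;8 0 0 0;4 0 0 0;4 0 0 0;4 0 0 0;0 0 0 0' 1
python3 to.py 595 34 46 111
python3 -m jog '4 0 0 0;5 0 0 0;5 0 0 0;5 0 0 0;0 0 0 0' 1
python3 to.py 595 34 46 111
```

```text
t: 7.78
tcp_pos: [0.6218, -0.0363, 0.0465]
tool_rot: [0.003, 0.565, 0.825, -0.0]
wrist_force: [2.5, -8.5, -0.5]
grip_width: 0.0391
t 7.78 tcp [621.8 -36.3  46.5] phi 111.16 tilt 0.38 F [ 2.5 -8.5 -0.5] w 39.1
tool shift [75.2  0.4  0. ] turn 0.16
t: 8.4
tcp_pos: [0.615, -0.0184, 0.0466]
tool_rot: [0.003, 0.565, 0.825, -0.0]
wrist_force: [1.5, -9.1, 0.9]
grip_width: 0.0395
t 8.4 tcp [615.  -18.4  46.6] phi 111.16 tilt 0.38 F [ 1.5 -9.1  0.9] w 39.5
tool shift [56.1  0.2  0.3] turn 0.16
```

```bash
python3 -m jog '5 0 0 0;5 0 0 0;5 0 0 0;5 0 0 0;5 0 0 0;5 0 0 0;5 0 0 0;4 0 0 0;0 0 0 0;0 0 0 0' 1
python3 to.py 595 34 46 111
python3 - <<'E'
from m import *
c=cam("top");crop(c,"t4.png",150,90,310,220,4.5)
c=cam("scene");crop(c,"s4.png",250,160,370,260,6)
E
```

```text
t: 9.65
tcp_pos: [0.5983, 0.0205, 0.0452]
tool_rot: [-0.0, 0.566, 0.825, 0.0]
wrist_force: [-0.0, 0.2, -1.9]
grip_width: 0.0396
t 9.65 tcp [598.3  20.5  45.2] phi 111.09 tilt 0.02 F [-0.   0.2 -1.9] w 39.6
tool shift [13.8  1.8 -0.8] turn 0.09
```

View pics/s4.png

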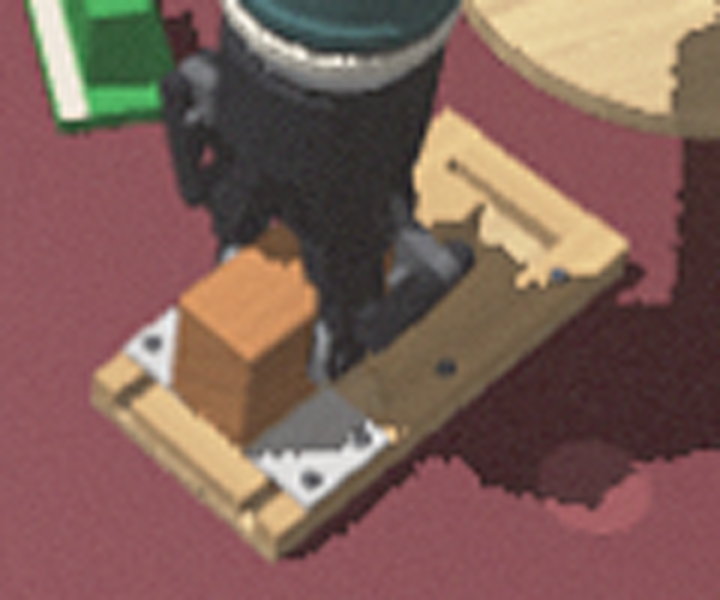

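View pics/t4.png

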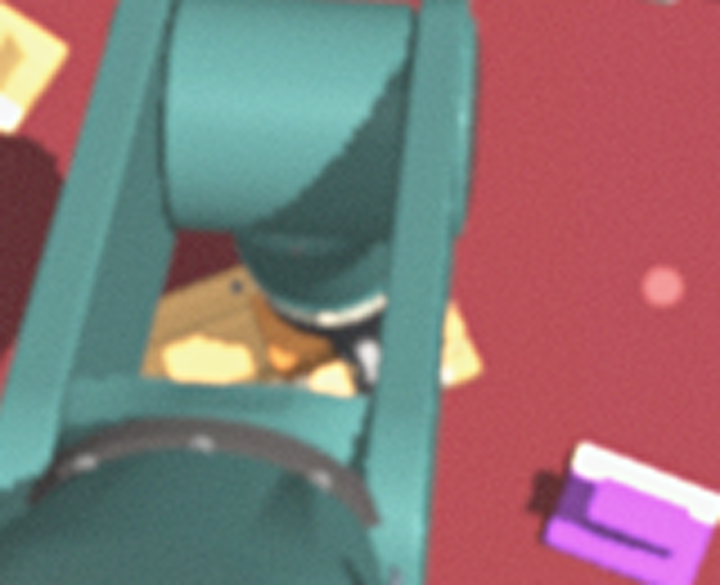

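The force fell to zero, which puts the spacer at about jig x +20. I'll back off and set the block down on the clear bench behind the jig, at about (625, -165).

```bash
python3 -m jog '-10 0 0 0;-20 0 0 0;-20 0 -20 0;-20 0 -30 0;-20 0 -10 0;0 0 0 0;0 0 0 0' 1
python3 to.py 625 -165 106 111
```

```text
t: 10.62
tcp_pos: [0.6296, -0.0634, 0.104]
tool_rot: [-0.001, 0.566, 0.824, -0.0]
wrist_force: [-0.1, 0.9, -1.5]
grip_width: 0.0392
t 10.62 tcp [629.6 -63.4 104. ] phi 111.05 tilt 0.15 F [-0.1  0.9 -1.5] w 39.2
tool shift [-93.2 -40.8  -2. ] turn 0.05
```

```bash
python3 -m jog '-22 -10 0 0;-25 -10 0 0;-25 -10 0 0;-21 -11 0 0;0 0 0 0;0 0 30 0;0 0 30 0;0 0 15 0;0 0 7 0;0 0 0 0;0 0 0 0' 1
python3 to.py 625 -165 16 111
python3 - <<'E'
from m import *
c=cam("scene");crop(c,"s5.png",170,150,370,300,4)
c=cam("top");crop(c,"t5.png",150,90,370,250,3.5)
E
```

```text
t: 12.0
tcp_pos: [0.6269, -0.1653, 0.0243]
tool_rot: [0.001, 0.566, 0.825, 0.0]
wrist_force: [0.8, 0.8, -2.3]
grip_width: 0.0392
t 12.0 tcp [ 626.9 -165.3   24.3] phi 111.09 tilt 0.1 F [ 0.8  0.8 -2.3] w 39.2
tool shift [ 0.9 -1.6  8.3] turn 0.09
```

View pics/s5.png

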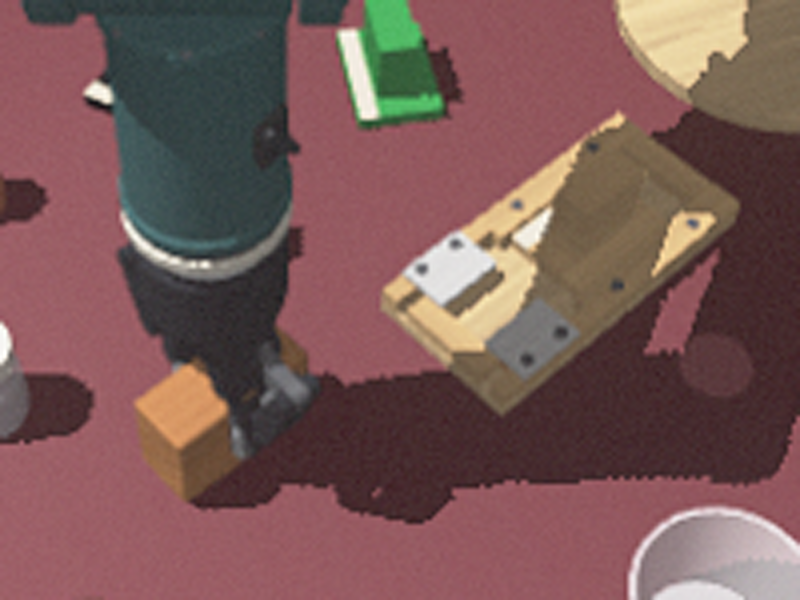

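View pics/t5.png

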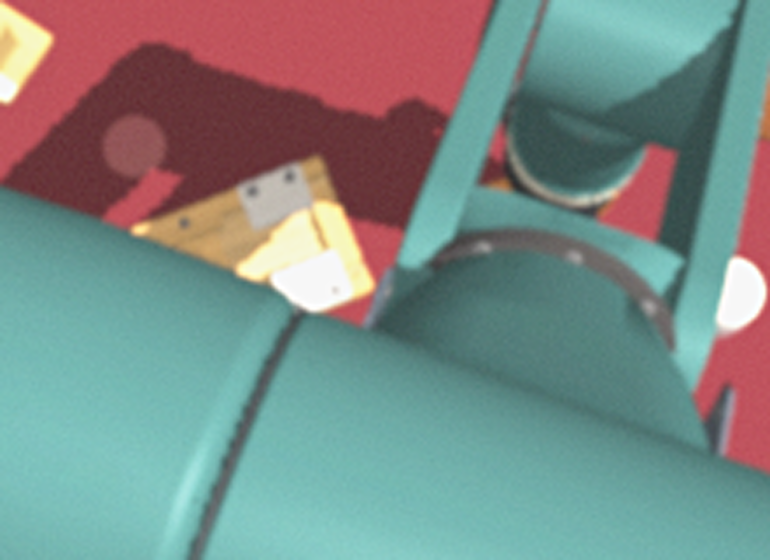

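The spacer is clear of the keepers, and I can see the channel floor under them. I'll lower the block the last 8 mm until it touches the bench.

```bash
python3 -m jog '0 0 4 0;0 0 2 0;0 0 0 0;0 0 0 0' 1; python3 -m jog '0 0 1.5 0;0 0 0 0;0 0 0 0' 1
```

```text
t: 12.6
tcp_pos: [0.626, -0.1651, 0.0172]
tool_rot: [-0.0, 0.566, 0.825, 0.0]
wrist_force: [-0.7, 0.7, -2.3]
grip_width: 0.0397
t: 12.98
tcp_pos: [0.6262, -0.1651, 0.0161]
tool_rot: [0.0, 0.566, 0.825, 0.0]
wrist_force: [-0.1, 0.5, 2.6]
grip_width: 0.0393
```

Touched down: Fz changed sign at the original grip height. Next I'll open, lift, and go to a place that leaves the camera's view of the jig clear.

```bash
python3 -m jog '0 0 0 0;0 0 0 0;0 0 0 0;0 0 0 0;0 0 0 0;0 0 0 0' 0; python3 -m jog '0 0 -20 0;0 0 -40 0;0 0 -60 0;0 0 -60 0;-40 0 -20 0;-40 0 0 0;-40 0 0 0;0 0 0 0' 0
python3 to.py 580 70 136 111
python3 - <<'E'
from m import *
import pickle
c=cam("scene");pickle.dump(c,open("s6.pkl","wb"));save(c,"s6f.png");crop(c,"s6.png",250,170,370,260,6)
c=cam("top");pickle.dump(c,open("t6.pkl","wb"));save(c,"t6f.png");crop(c,"t6.png",150,120,270,220,6)
E
```

```text
t: 13.72
tcp_pos: [0.626, -0.1651, 0.0158]
tool_rot: [-0.0, 0.566, 0.825, 0.0]
wrist_force: [-0.3, -0.3, 0.3]
grip_width: 0.0854
t: 14.72
tcp_pos: [0.6699, -0.2801, 0.2172]
tool_rot: [0.001, 0.567, 0.824, -0.0]
wrist_force: [-0.5, -0.1, 0.5]
grip_width: 0.0857
t 14.72 tcp [ 669.9 -280.1  217.2] phi 110.94 tilt 0.16 F [-0.5 -0.1  0.5] w 85.7
tool shift [359.3  41.1  80.4] turn -0.06
```

View pics/s6f.png

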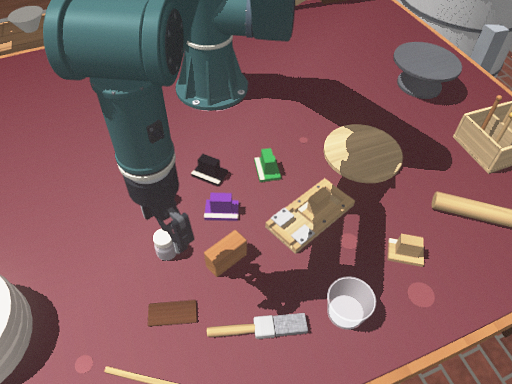

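View pics/s6.png

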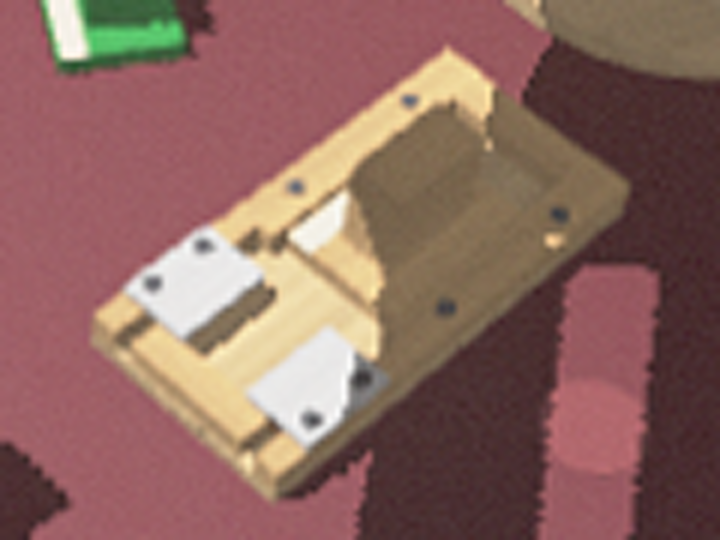

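View pics/t6f.png

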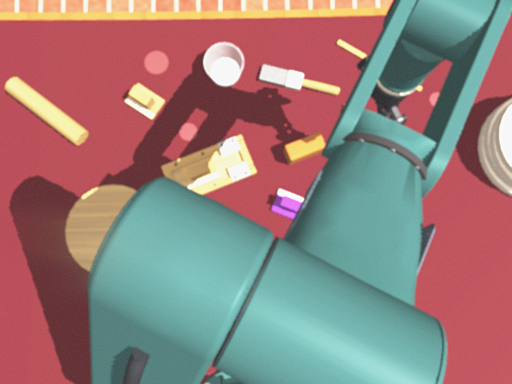

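The block stands upright on its base in the scene view at (225,253). The spacer is past the keepers, in shadow. I'll locate it from the foot's rear edge in a brightened crop.

```bash
python3 - <<'E'
from m import *
import pickle
s=pickle.load(open("s6.pkl","rb"))
im=s["color"][175:240,290:360,::-1];im=(255*(im/255.)**.5).astype(np.uint8)
cv2.imwrite("pics/s6e.png",cv2.resize(im,None,fx=9,fy=9,interpolation=cv2.INTER_CUBIC))
fs=lambda P:[(250+(x+.5)/6-.5,170+(y+.5)/6-.5) for x,y in P]
q=onz(s,fs([(290,245),(380,306)]),.018)[:,:2]*1000-[581.5,67.5]
a=np.radians(111);print(q@np.array([[np.cos(a),-np.sin(a)],[np.sin(a),np.cos(a)]]))
E
```

```text
[[-21.17456942  23.32762771]
 [-16.49574152 -21.51883169]]
```

View pics/s6e.png

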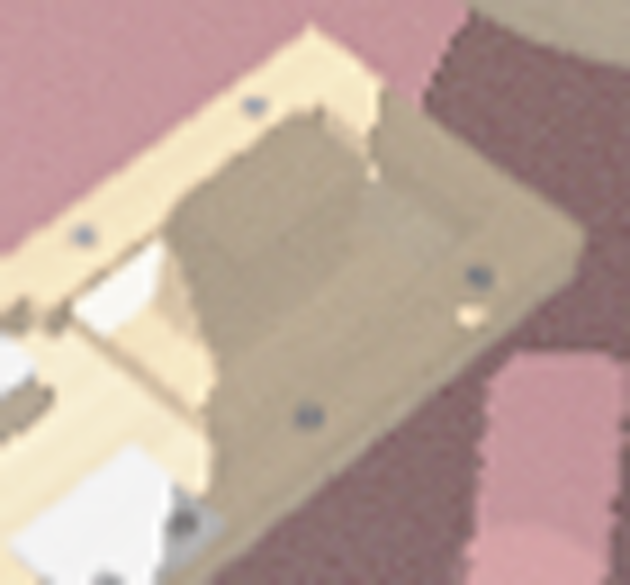

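```bash
python3 -m jog '40 4 0 0;50 5 0 0;50 5 0 0;50 5 0 0;50 5 0 0;50 5 20 0;45 5 30 0;43 6 30 0;0 0 0 0;0 0 0 0' 0
python3 to.py 574.2 86.6 30 111
python3 - <<'E'
from m import *
c=cam("scene");crop(c,"s7.png",240,120,370,260,4.2)
c=cam("top");crop(c,"t7.png",140,110,270,220,4.5)
E
```

```text
t: 16.08
tcp_pos: [0.5705, 0.0905, 0.1367]
tool_rot: [0.0, 0.565, 0.825, 0.0]
wrist_force: [0.6, 0.5, -0.1]
grip_width: 0.0854
t 16.07 tcp [570.5  90.5 136.7] phi 111.18 tilt 0.05 F [ 0.6  0.5 -0.1] w 85.4
tool shift [ -4.9   2.  106.7] turn 0.18
```

View pics/s7.png

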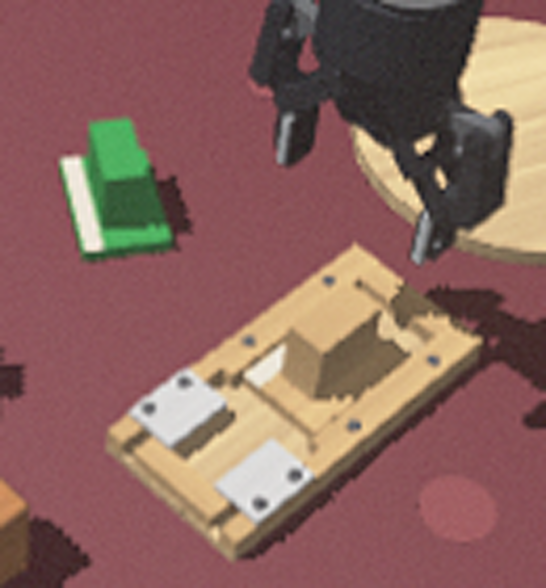

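View pics/t7.png

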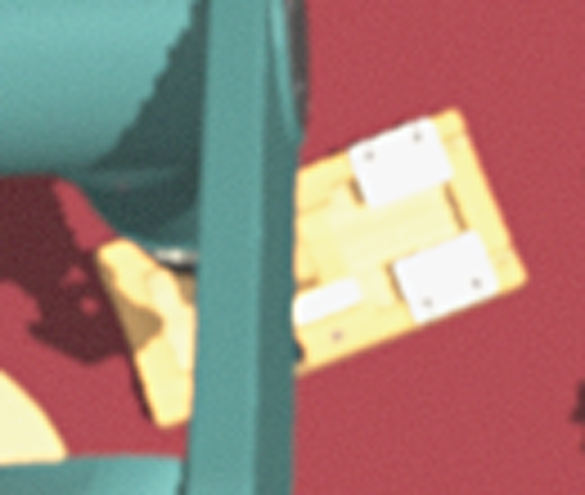

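The upright's top face is now clearly visible at about (333,325) in the scene crop, so I can use it to refine the position.

```bash
python3 - <<'E'
from m import *
import pickle
c=cam("scene");crop(c,"s8.png",295,170,345,220,14)
E
```

```text
(no output)
```

View pics/s8.png

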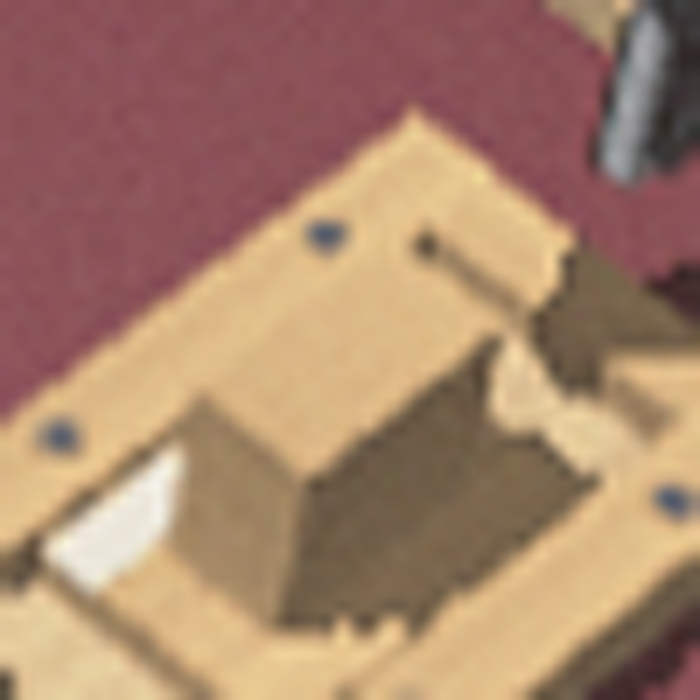

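```bash
python3 - <<'E'
from m import *
import pickle
c=pickle.load(open("s6.pkl","rb"))
f=lambda P:[(295+(x+.5)/14-.5,170+(y+.5)/14-.5) for x,y in P]
q=onz(c,f([(203,400),(302,485),(497,338)]),.063)[:,:2]*1000
print(q,"W",np.linalg.norm(q[0]-q[1]),"L",np.linalg.norm(q[1]-q[2]),"centre",(q[0]+q[2])/2,"ang",np.degrees(np.arctan2(*(q[2]-q[1])[::-1])))
E
python3 to.py 572 86.6 30 111
```

```text
[[573.43203748  60.48185725]
 [595.52148749  67.836945  ]
 [578.98275518 113.20132721]] W 23.28177650765436 L 48.28516169439764 centre [576.20739633  86.84159223] ang 110.03060535338709
t 16.23 tcp [571.6  89.3 137.1] phi 111.03 tilt 0.13 F [ 0.1 -0.6 -0.1] w 85.2
tool shift [ -2.5  -0.8 107.1] turn 0.03
```

```bash
python3 -m jog '-3.5 2 30 0;0 0 30 0;0 0 28 0;0 0 15 0;0 0 5 0;0 0 0 0;0 0 0 0' 0
python3 -m jog '0 0 0 0;0 0 0 0;0 0 0 0;0 0 0 0;0 0 0 0;0 0 0 0;0 0 0 0;0 0 0 0' 1
python3 to.py 574.8 86.7 29 111
```

```text
t: 17.1
tcp_pos: [0.5745, 0.0875, 0.0288]
tool_rot: [0.001, 0.566, 0.825, 0.001]
wrist_force: [-0.1, 0.0, 0.5]
grip_width: 0.0855
t: 18.1
tcp_pos: [0.5739, 0.0876, 0.0281]
tool_rot: [0.0, 0.566, 0.825, 0.0]
wrist_force: [-0.1, -0.1, 4.6]
grip_width: 0.0254
t 18.1 tcp [573.9  87.6  28.1] phi 111.08 tilt 0.03 F [-0.1 -0.1  4.6] w 25.4
tool shift [-1.1  0.5 -0.9] turn 0.08
```

```bash
python3 -m jog '0 0 -5 0;0 0 -10 0;0 0 -20 0;0 0 -40 0;0 0 -30 0;0 0 0 0' 1
python3 to.py 437.5 301 120 111
```

```text
t: 18.85
tcp_pos: [0.5756, 0.0875, 0.1357]
tool_rot: [0.002, 0.566, 0.825, 0.002]
wrist_force: [0.1, -1.1, -1.6]
grip_width: 0.0257
t 18.85 tcp [575.6  87.5 135.7] phi 111.08 tilt 0.32 F [ 0.1 -1.1 -1.6] w 25.7
tool shift [248.9 -52.2  15. ] turn 0.08
```

```bash
python3 -m jog '25 -5 0 0;35 -7 0 0;35 -8 0 0;35 -8 0 0;35 -7 0 0;35 -7 0 0;30 -6 0 0;19 -4 0 0;0 0 20 0;0 0 30 0;0 0 20 0;0 0 0 0;0 0 0 0' 1
python3 to.py 437.5 301 35 111
python3 - <<'E'
from m import *
c=cam("scene");crop(c,"s9.png",270,60,430,220,3.6)
c=cam("top");crop(c,"t9.png",40,110,270,300,3.2)
E
```

```text
t: 20.48
tcp_pos: [0.4359, 0.3011, 0.0631]
tool_rot: [0.0, 0.566, 0.824, 0.0]
wrist_force: [-1.2, -0.4, 0.2]
grip_width: 0.0253
t 20.48 tcp [435.9 301.1  63.1] phi 111.07 tilt 0.01 F [-1.2 -0.4  0.2] w 25.3
tool shift [-0.7  1.5 28.1] turn 0.07
```

View pics/s9.png

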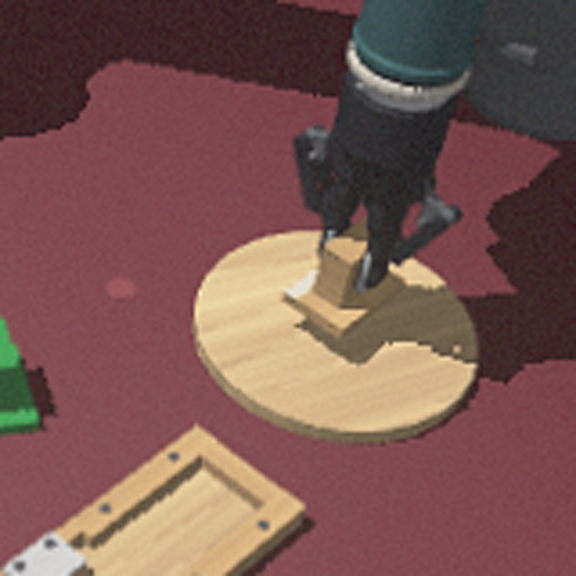

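View pics/t9.png

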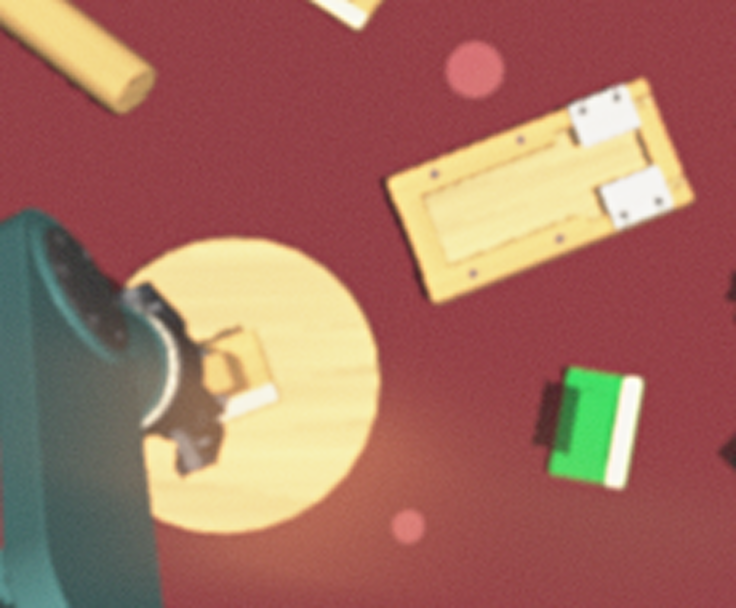

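The jig is empty, and the spacer hangs upright over the middle of the bat. I'll lower it and creep to contact.

```bash
python3 -m jog '0 0 12 0;0 0 8 0;0 0 4 0;0 0 1 0;0 0 0 0;0 0 0 0' 1;python3 -m jog '0 0 1.5 0;0 0 1.5 0;0 0 0 0;0 0 0 0' 1
```

```text
t: 21.32
tcp_pos: [0.4357, 0.3012, 0.038]
tool_rot: [0.0, 0.566, 0.825, 0.0]
wrist_force: [0.3, 1.2, -1.2]
grip_width: 0.0252
t: 21.82
tcp_pos: [0.4356, 0.3012, 0.0351]
tool_rot: [0.0, 0.566, 0.825, 0.0]
wrist_force: [-1.4, 0.3, 4.5]
grip_width: 0.0251
```

```bash
python3 -m jog '0 0 0 0;0 0 0 0;0 0 0 0;0 0 0 0;0 0 0 0;0 0 0 0;0 0 0 0' 0; python3 -m jog '0 0 -15 0;0 0 -30 0;0 0 -50 0;0 0 -60 0;0 0 -40 0;-50 50 0 0;-50 50 0 0;-40 40 0 0;-40 40 0 0;0 0 0 0;0 0 0 0' 0
python3 - <<'E'
from m import *
c=cam("scene");save(c,"s10.png")
t=cam("top");save(t,"t10.png");crop(t,"t10c.png",50,160,180,290,5)
crop(c,"s10c.png",310,100,420,200,6)
E
```

```text
t: 22.7
tcp_pos: [0.4355, 0.3011, 0.0349]
tool_rot: [-0.0, 0.566, 0.825, 0.0]
wrist_force: [-0.1, -0.3, -0.3]
grip_width: 0.0857
t: 24.08
tcp_pos: [0.6525, 0.2045, 0.2302]
tool_rot: [-0.001, 0.566, 0.824, -0.0]
wrist_force: [-0.9, 0.0, -0.2]
grip_width: 0.0855
```

View pics/s10.png

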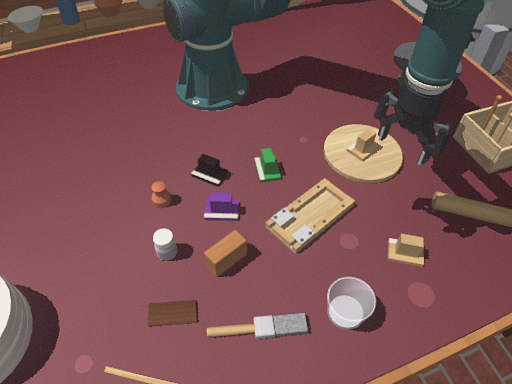

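View pics/t10.png

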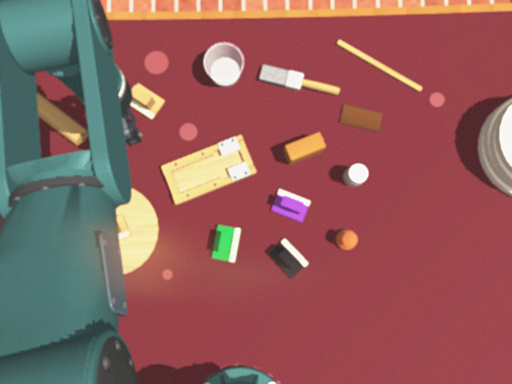

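View pics/s10c.png

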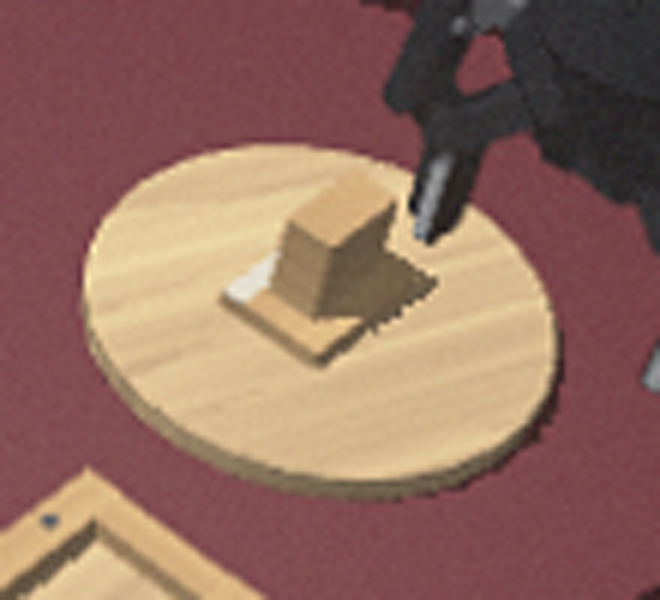

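The spacer stands upright on the bat, with the upright's top at (342,210) in the scene crop, and the robot is clear of everything. The block is flat on the bench. One check of how well it is centred before handing in.

```bash
python3 - <<'E'
from m import *
c=cam("scene")
print(onz(c,[(310+342/6,100+210/6)],.070)*1000)
s=read_state();print(s["t"],s["wrist_force"],abs(s["qvel"]).max())
from bench import hand_in
print(hand_in())
E
```

```text
[[437.75724947 300.71068431  70.        ]]
24.225 [-0.00547585  1.20877974 -0.63123281] 0.004091575273960667
the job is handed in; nothing more can be done
None
```

I handed the job in at 24.2 s; the spacer is standing upright near the middle of the bat, and no verdict was reported.

- **Knocking:** I gripped the plain wooden block and pushed the spacer along the channel with its end face at about 9 N. The spacer ended up at jig x about +20 mm, well past the -3 mm needed to lift free.
- **Block:** I set it down flat on the clear bench behind the jig. It showed standing there in the last pictures.
- **Spacer:** I lifted it by its upright and placed it on the bat. The final scene view puts it at about (438, 301) mm, within a few mm of the bat centre I measured. The open gripper is clear of everything.

The two cameras differed in two places, and neither mattered to the job:
- They differed by about 2 mm on the spacer's starting position.
- They differed by about 7 mm on the bat centre. The scene view of the bat also takes in its edge, so I used the top view.

In the last top view the arm partly hid the bat, so the final centring check comes from the scene camera alone.

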